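Wedge the rocking egg incubator

TASK

The egg incubator rocks because the foot under its blue-spotted corner is too short. First press down on the blue spot with a fingertip to feel it rock, then push the orange wedge, thin end first, under that foot until the incubator stands level and no longer rocks, and press firmly on the blue spot again to prove it; leave the wedge in place and let go of everything. Only press and push: do not lift or carry the wedge or the incubator, do not shove the incubator out of its place, and leave the other things on the bench alone.

Things in the scene. Friction and masses are not known exactly. Their poses are not given: they have to be found in the camera images.
- incubator: Loose white egg incubator, 220 mm (its x) x 300 mm (y), flat top 74 mm up, 0.7-0.95 kg; window over white eggs; black panel on its front (-x, robot side). Origin on the bench under its centre, z up. Underside 20 mm up on feet at x +-85, y +-125 mm; the foot at (-85,-125) is short. It rests level; 1 to 3 N on the blue spot tips it until the short foot meets the bench; let go, it falls back level.
- blue_spot (a point): Centre of the blue round spot, 28 mm across, on the incubator's flat top (74 mm above the bench), straight above the short foot; the place to press.
- short_foot (a point): Point of the incubator at bench level (z = 0 when level) straight below the blue spot, under the short foot, a steel ball-ended foot 24 mm across. The foot's lowest point hangs an unknown 7 to 12 mm above this point, different each time. It lies 25 mm behind the front face and 25 mm from the right (-y) side.
- wedge: Loose orange plastic wedge lying flat, 0.09 kg, 120 mm long (its x), 50 mm wide (y), 22 mm high at the heel (-x, towards the robot), sloping evenly to 2 mm at the thin end (+x, towards the incubator). Origin on the bench under its centre. Starts with the thin end 35 to 65 mm short of the foot's centre, up to 20 mm to one side and 0.15 rad askew (against the incubator's x): it needs some steering.
- wedge_tip (a point): Middle of the wedge's thin end, at bench level.
- wedge_heel (a point): Middle of the wedge's thick end face (22 mm high, 50 mm wide), at bench level; the face to push on. The wedge slides on the bench with about 0.5 N; once it gets tight under the foot the push rises, over about 5 mm of travel, to several newtons. Pushed further still, it lifts that corner too high and may push the incubator along.
- jar: Bystander, to be left alone: loose amber glass jar with white cap, 56 mm across, 85 mm tall; origin under its centre
- beaker: Bystander, to be left alone: loose clear plastic beaker, 66 mm across the rim, 85 mm tall; origin under its centre
- bottle: Bystander, to be left alone: loose green plastic bottle with white cap, 60 mm across, 160 mm tall; origin under its centre
- brush: Bystander, to be left alone: loose small hand brush lying flat along its own x axis
- spatula: Bystander, to be left alone: loose spatula lying flat along its own x axis

How it is judged:
By the outcome, as a careful person would: the job done as asked, in the order asked, and still so for the second after the job is handed in, with the robot touching nothing.
It also fails if it takes over 67 s, if anything falls off the work surface, if the arm or the gripper's body presses on something with over 40 N, if the wrist force passes 120 N, or if a joint passes its speed limit or range.

ROBOT

A 6-joint arm with a two-finger parallel gripper is mounted at the origin on the work surface. World frame = base frame: x ahead of the robot, y to its left, z up, the work surface at z = 0. Lengths are in m, angles in rad, forces in N, time in s.
With the tool pointing down it reaches from about 0.225 to 0.875 m from the base axis. Payload 3.4 kg.
Tool frame: the origin (TCP) lies midway between the tips of the shut fingers; the grasp point (between the pads) lies 19 mm behind it; z points along the fingers, y is the direction in which the jaws open and shut (so a half turn about z gives the same grasp; the last joint's range is limited). The gripper opens to 85 mm and grips with 20 to 120 N. Pads are 22 mm wide; open, the fingers measure 114 mm over their backs; the gripper's body (76 mm by 85 mm) begins 54 mm behind the grasp point. The pads swing forward as they close: fully open they stand 13 mm farther back than shut.
Start: joints at [1.047, 0.276, 1.505, -0, 1.361, -0.121], TCP at [0.225, 0.529, 0.231] pointing down, gripper open.
Joint ranges: [-2.89, 2.89], [-0.75, 2.08], [0.22, 2.7], [-1.18, 4.32], [0.11, 2.71], [-2.7, 2.7]. Speed limits (rad/s): [2.57, 2.57, 3.14, 3.14, 3.14, 3.14].

INTERFACE

Orientations are given as a rotation vector (axis times angle).
In Python, from workcell import robot gives the robot as it stands. Calls block until the motion is done:
- robot.move_pose(position, orientation): joint-space move of the TCP to a pose.
- robot.line_to(position, orientation=None, vel=0.15): straight line of the TCP; orientation=None keeps the orientation; vel is the mean speed in m/s.
- robot.move_j(angles): joint-space move.
- robot.grip(opening, force=None): finger opening in m; force is the grip in N (None keeps the last); returns when the fingers have stopped.
- robot.dwell(seconds).
- robot.inverse_kinematics(position, orientation): joint angles nearest the present ones, or None.
- robot.get_state(): the state.
- robot.camera(name): name is "scene" or "top" or "wrist"; returns a dict with "img" (400x640x3 uint8, blue, green, red), "range_z" (400x640 float32, m along the optical axis (not along the pixel's ray), 0 where there is no reading), "fov_y" (degrees; the focal length in pixels is half the picture's height over the tangent of half this angle, whatever the lens; pixels are square), "cx", "cy" (the principal point, pixels), "world_to_cam" (4x4, takes a point from world to camera coordinates). Camera axes: x right, y down, z forward; pixel columns grow to the right and rows downward; lengths in m; the calibration is good to about 2 mm. The wrist camera is an equidistant fisheye: a pixel r from the principal point sees the ray r / f radians off the axis. A picture is of the moment at which its call begins.
A pose or a line that the arm cannot do raises robot.PlanningError and nothing moves.
- robot.job_done(): hands the job in, once; it reports no verdict.
The state is a dict: "t": time; "qpos": joint angles; "qd": joint speeds; "joint_efforts": joint torques, N m; "tcp_pos": TCP position; "ee_rot": TCP orientation; "contact_force": force on the tool from outside, world axes, zero at the start; "moment": the same for the moment, N m; "grip_width": finger opening in m.
Only numpy, scipy, OpenCV 4.12 (cv2) and the standard library are available. Lean on these libraries where they do the work, as an engineer would, in place of code of your own. Each camera call takes 0.05 s, during which the arm holds its last target.

## Working session

There is one attempt and no reset: what is moved stays moved. The work goes in short steps, each a Python script; the robot and the scene stay as the last script left them, time stands still between calls to the robot, and variables do not carry over. Pictures are saved under pics/ and viewed, and the job is handed in when it is done.

```bash
ls; mkdir -p pics; python3 - <<'E'
from workcell import robot
import cv2,numpy as np
s=robot.get_state();print(s)
for n in("scene","top","wrist"):
    c=robot.camera(n);cv2.imwrite(f"pics/a_{n}.png",c["img"]);print(n,c["fov_y"],c["cx"],c["cy"],np.round(c["world_to_cam"],4).tolist())
    np.savez(f"a_{n}.npz",**c)
E
```

```text
pics
{'t': 0.0, 'qpos': array([ 1.04697041e+00,  2.76599763e-01,  1.50618115e+00, -8.02373886e-05,
        1.36076444e+00, -1.20980148e-01]), 'qd': array([-0.00231151, -0.00104432, -0.00011045, -0.00095063, -0.00058162,
       -0.00235798]), 'joint_efforts': array([ 2.52409175e-02, -4.16896105e+01, -2.46253055e+01,  1.44246293e-02,
       -1.02553991e-02, -2.23462608e-03]), 'tcp_pos': array([0.22515078, 0.52845633, 0.23041792]), 'ee_rot': array([-6.28383468e-01, -3.07754940e+00,  2.94779865e-03]), 'contact_force': array([-0.41898902,  0.33522553,  0.16124887]), 'moment': array([ 0.03811764, -0.0125188 ,  0.01872381]), 'grip_width': 0.08478074014894811}
scene 55.642623573512665 322.47987574220633 199.18175034268123 [[0.8648, 0.5019, -0.0129, -0.4767], [0.3671, -0.6497, -0.6656, -0.1659], [-0.3424, 0.571, -0.7462, 1.5349], [0.0, 0.0, 0.0, 1.0]]
top 54.97918473567766 323.89649811629585 206.36165285322036 [[0.0179, -0.9998, -0.0057, -0.0304], [-0.9935, -0.0171, -0.1127, 0.5616], [0.1126, 0.0077, -0.9936, 1.1952], [0.0, 0.0, 0.0, 1.0]]
wrist 65.70646984690485 316.21247144211765 198.07894333609966 [[0.3926, 0.9197, -0.003, -0.5732], [0.8845, -0.3767, 0.2754, -0.0355], [0.2521, -0.1108, -0.9613, 0.3794], [0.0, 0.0, 0.0, 1.0]]
```

View pics/a_scene.png

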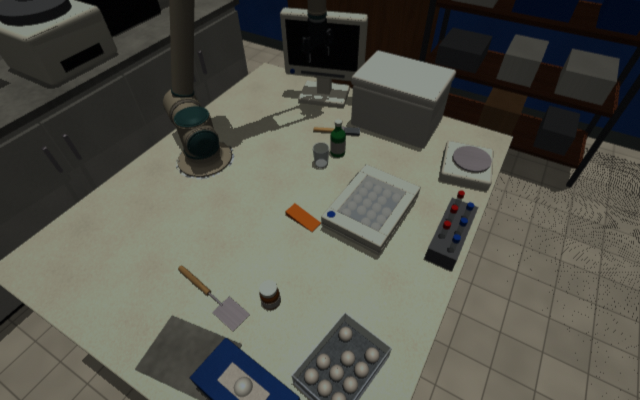

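View pics/a_top.png

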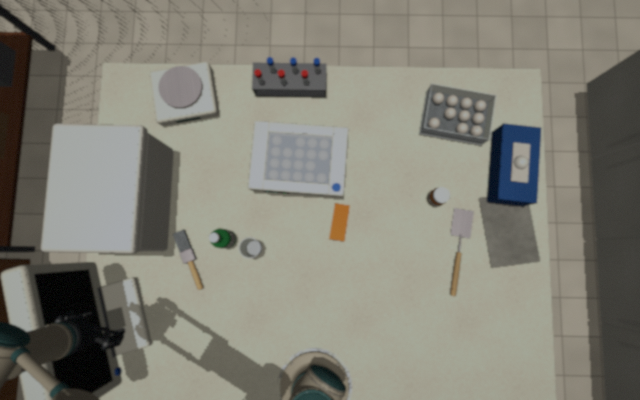

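The top view shows the incubator around (299,159) with the blue spot at (336,187). The orange wedge is at (340,222), thin end up. The jar, at (439,197), is well clear. The scene view agrees: spot at (331,214), wedge at (303,217).

```bash
cat > h.py <<'E'
import cv2,numpy as np
def ray(c,px):
    px=np.atleast_2d(np.asarray(px,float));f=200/np.tan(np.radians(float(c["fov_y"])/2))
    d=(px-[float(c["cx"]),float(c["cy"])])/f
    if c.get("fish"):
        r=np.linalg.norm(d,axis=1,keepdims=True);d3=np.c_[d/np.maximum(r,1e-9)*np.sin(r),np.cos(r)]
    else: d3=np.c_[d,np.ones(len(d))]
    T=np.asarray(c["world_to_cam"]);R=T[:3,:3];o=-R.T@T[:3,3]
    w=d3@R;return o,w/np.linalg.norm(w,axis=1,keepdims=True)
def plane(c,px,z):
    o,w=ray(c,px);return o+w*((z-o[2])/w[:,2])[:,None]
def tri(c1,p1,c2,p2):
    A=np.zeros((3,3));b=np.zeros(3);L=[]
    for c,p in((c1,p1),(c2,p2)):
        o,w=ray(c,p);w=w[0];M=np.eye(3)-np.outer(w,w);A+=M;b+=M@o;L.append((o,w))
    x=np.linalg.solve(A,b);return x,[np.linalg.norm((np.eye(3)-np.outer(w,w))@(x-o)) for o,w in L]
def blob(c,kind,roi=None):
    h=cv2.cvtColor(c["img"],cv2.COLOR_BGR2HSV)
    m=cv2.inRange(h,(5,170,120),(20,255,255)) if kind=="o" else cv2.inRange(h,(105,150,80),(125,255,255))
    if roi: k=np.zeros_like(m);x0,y0,x1,y1=roi;k[y0:y1,x0:x1]=255;m&=k
    cs,_=cv2.findContours(m,cv2.RETR_EXTERNAL,cv2.CHAIN_APPROX_NONE)
    ct=max(cs,key=cv2.contourArea);M=cv2.moments(m*0+cv2.drawContours(m*0,[ct],-1,255,-1),True)
    return np.array([M["m10"]/M["m00"],M["m01"]/M["m00"]]),ct[:,0,:].astype(float),M["m00"]
def load(n):
    c=dict(np.load(n));c["fish"]="wrist" in n;return c
def cam(robot,n):
    c=robot.camera(n);c["fish"]=n=="wrist";return c
E
python3 - <<'E'
from h import *
t=load("a_top.npz");s=load("a_scene.npz")
bt,_,at=blob(t,"b",(320,175,350,200));bs,_,as_=blob(s,"b",(315,200,345,225));print(bt,at,bs,as_)
print("spot",tri(t,bt,s,bs),plane(t,bt,.074),plane(s,bs,.074))
ot,ct,a=blob(t,"o",(320,195,360,250));os_,cs,b=blob(s,"o",(280,200,330,240));print(ot,a,os_,b)
print("wedge",tri(t,ot,s,os_))
for n,c,q in(("top",t,ct),("sc",s,cs)):
    r=cv2.minAreaRect(q.astype(np.float32));bx=cv2.boxPoints(r);print(n,bx.tolist());print(plane(c,bx,.012).round(4))
    R=cv2.resize(c["img"][150:250,260:360],None,fx=6,fy=6,interpolation=cv2.INTER_CUBIC);cv2.imwrite(f"pics/z_{n}.png",R)
# incubator top outline via range
T=t["world_to_cam"];R=T[:3,:3];o=-R.T@T[:3,3];v,u=np.mgrid[0:400,0:640];f=200/np.tan(np.radians(float(t["fov_y"])/2))
z=t["range_z"];P=np.stack([(u-t["cx"])/f*z,(v-t["cy"])/f*z,z],-1)-T[:3,3];P=P@R
m=((abs(P[...,2]-.074)<.012)&(u>240)&(u<360)&(v>110)&(v<205)).astype(np.uint8)
print(np.median(P[...,2][m>0]),m.sum())
cs_,_=cv2.findContours(m,0,1);k=max(cs_,key=cv2.contourArea);q=P[k[:,0,1],k[:,0,0],:2];r=cv2.minAreaRect(q.astype(np.float32));print("inc",r,cv2.boxPoints(r))
E
```

```text
[335.88888889 186.72222222] 18.0 [330.73333333 213.83333333] 30.0
spot (array([ 0.61791722, -0.05748898,  0.07633227]), [np.float64(0.001048586467326593), np.float64(0.00104858646732661)]) [[ 0.61915293 -0.05691426  0.074     ]] [[ 0.61620352 -0.05652693  0.074     ]]
[339.13625304 221.84428224] 411.0 [302.98167539 217.01308901] 382.0
wedge (array([ 0.51471474, -0.07065826,  0.01108989]), [np.float64(0.00027117634495338165), np.float64(0.00027117634495332446)])
top [[330.4053955078125, 237.5675811767578], [335.9459228515625, 204.32432556152344], [347.9459228515625, 206.32432556152344], [342.4053955078125, 239.5675811767578]]
[[ 0.4638 -0.0431  0.012 ]
 [ 0.5716 -0.0593  0.012 ]
 [ 0.5658 -0.0983  0.012 ]
 [ 0.458  -0.0817  0.012 ]]
sc [[285.93060302734375, 211.08834838867188], [293.3564453125, 201.63723754882812], [319.58990478515625, 222.24923706054688], [312.1640625, 231.70034790039062]]
[[ 0.4487 -0.0783  0.012 ]
 [ 0.4473 -0.0284  0.012 ]
 [ 0.5765 -0.063   0.012 ]
 [ 0.5752 -0.1098  0.012 ]]
0.07334913876678184 6576
inc ((0.7083050608634949, 0.06409329175949097), (0.30056849122047424, 0.2251127064228058), 86.41327667236328) [[ 0.5865675  -0.07885514]
 [ 0.81123924 -0.09293802]
 [ 0.8300426   0.20704173]
 [ 0.6053709   0.2211246 ]]
```

View pics/z_top.png

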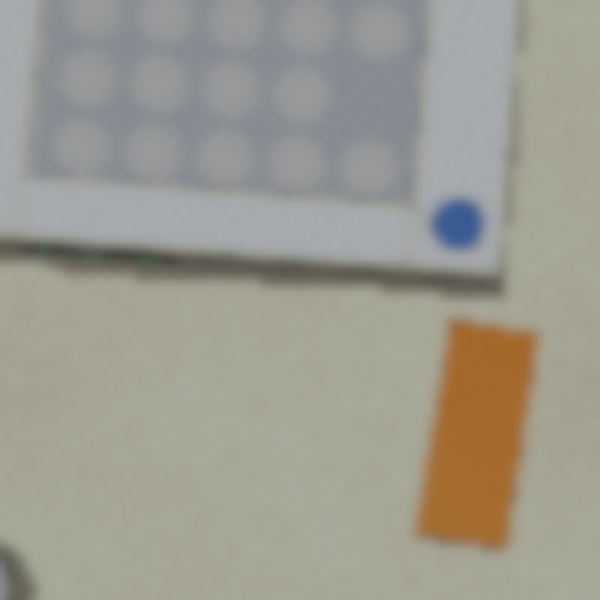

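```bash
cat >> h.py <<'E'
from scipy.spatial.transform import Rotation as Ro
R0=np.array([[-1.,0,0],[0,1,0],[0,0,-1]])
def ori(a,tilt=0.,roll=0.):
    return Ro.from_matrix(Ro.from_euler("z",a).as_matrix()@Ro.from_euler("y",-tilt).as_matrix()@R0).as_rotvec()
E
python3 - <<'E'
from h import *
from workcell import robot
robot.move_pose([0.45,0.15,0.30],ori(-.063))
robot.grip(0.0,40)
robot.move_pose([0.56,-0.02,0.19],ori(-.063))
robot.dwell(.2)
c=robot.camera("wrist");cv2.imwrite("pics/b1.png",c["img"]);np.savez("b1_wrist.npz",**c)
robot.line_to([0.54,-0.10,0.19]);robot.dwell(.2)
c=robot.camera("wrist");cv2.imwrite("pics/b2.png",c["img"]);np.savez("b2_wrist.npz",**c)
s=robot.get_state();print(s["t"],s["tcp_pos"],s["contact_force"],s["grip_width"])
E
```

```text
4.6667 [ 0.54016608 -0.09919829  0.18998947] [0.4069552  0.33617088 0.35264598] 0.00013614737331190717
```

View pics/b1.png

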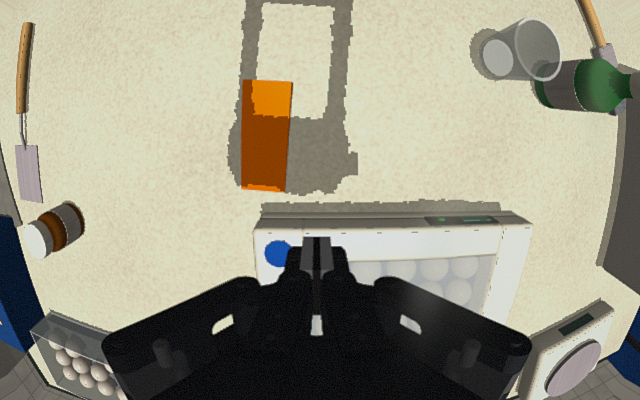

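View pics/b2.png

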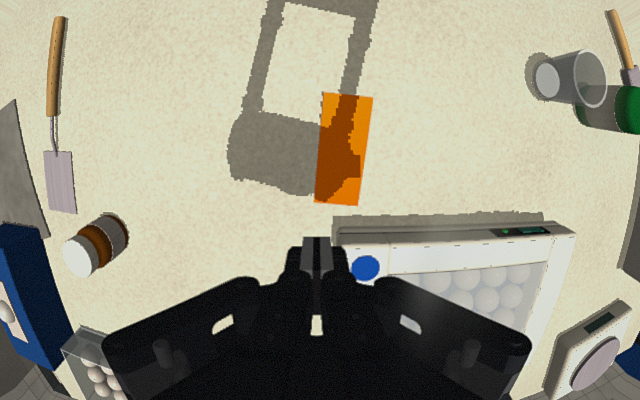

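Wrist view b2 shows the spot at (365,268), the wedge's thin end at about (314,202)–(358,206) and its heel at about (322,93)–(373,97). The incubator's front face is below them.

```bash
cat >> h.py <<'E'
def mask(c,kind,roi=None):
    h=cv2.cvtColor(c["img"],cv2.COLOR_BGR2HSV)
    m=cv2.inRange(h,(3,200,60),(22,255,255)) if kind=="o" else cv2.inRange(h,(100,170,80),(125,255,255))
    if roi: k=np.zeros_like(m);x0,y0,x1,y1=roi;k[y0:y1,x0:x1]=255;m&=k
    cs,_=cv2.findContours(m,cv2.RETR_EXTERNAL,cv2.CHAIN_APPROX_NONE);ct=max(cs,key=cv2.contourArea)
    return ct[:,0,:].astype(np.float32)
def cen(ct):
    M=cv2.moments(ct.reshape(-1,1,2));return np.array([M["m10"]/M["m00"],M["m01"]/M["m00"]])
def quad(ct):
    h=cv2.convexHull(ct.reshape(-1,1,2))
    q=cv2.approxPolyN(h,4,ensure_convex=True)
    return q.reshape(-1,2).astype(float)
def wedge_pose(c,roi=None):
    # corners: those nearer camera-top are heel; in world: sort by x. heel top z .022, tip z .002
    q=quad(mask(c,"o",roi));w=plane(c,q,.01);i=np.argsort(w[:,0])
    H=plane(c,q[i[:2]],.022);T=plane(c,q[i[2:]],.002)
    H=H[np.argsort(H[:,1])];T=T[np.argsort(T[:,1])];h=H.mean(0);t=T.mean(0);d=t-h
    return dict(q=q[i],H=H,T=T,heel=h[:2],tip=t[:2],yaw=np.arctan2(d[1],d[0]),yawH=np.arctan2(-(H[1]-H[0])[0],(H[1]-H[0])[1]),L=np.hypot(*d[:2]))
E
python3 - <<'E'
from h import *
a=load("b1_wrist.npz");b=load("b2_wrist.npz")
pa=cen(mask(a,"b",(255,230,300,275)));pb=cen(mask(b,"b",(340,245,390,290)));print(pa,pb,tri(a,pa,b,pb),plane(a,pa,.074),plane(b,pb,.074))
A=wedge_pose(a,(200,50,350,200));B=wedge_pose(b,(280,60,400,220))
for W in(A,B):print({k:np.round(v,4).tolist() for k,v in W.items()})
sa=A["q"][np.argsort(A["q"][:,0]+1000*(np.arange(4)//2))];sb=B["q"][np.argsort(B["q"][:,0]+1000*(np.arange(4)//2))]
for i in range(4):
    x,r=tri(a,A["q"][i],b,B["q"][np.argmin([np.linalg.norm(plane(a,A["q"][i],.01)-plane(b,p,.01)) for p in B["q"]])]);print(x.round(4),np.round(r,4))
# incubator front top edge
for c,roi in((a,(285,190,530,232)),(b,(370,200,580,250))):
    pass
E
python3 - <<'E'
import cv2
i=cv2.imread("pics/b2.png")[180:300,300:600];cv2.imwrite("pics/b2z.png",cv2.resize(i,None,fx=2.6,fy=2.6,interpolation=2))
E
```

```text
[276.91779789 253.00754148] [364.79524808 267.91369672] (array([ 0.61330471, -0.05879447,  0.07859576]), [np.float64(3.375401300316645e-05), np.float64(3.3754013003189816e-05)]) [[ 0.6154952  -0.05957976  0.074     ]] [[ 0.61593539 -0.05814138  0.074     ]]
{'q': [[242.5597, 79.2926], [291.698, 81.8788], [239.6225, 187.9685], [284.1257, 191.6771]], 'H': [[0.4509, -0.0868, 0.022], [0.4586, -0.0374, 0.022]], 'T': [[0.568, -0.1064, 0.002], [0.5756, -0.0561, 0.002]], 'heel': [0.4547, -0.0621], 'tip': [0.5718, -0.0813], 'yaw': -0.1622, 'yawH': -0.155, 'L': 0.1186}
{'q': [[323.6061, 91.5758], [372.8277, 97.7285], [313.2359, 201.4989], [356.8909, 204.7327]], 'H': [[0.4504, -0.0869, 0.022], [0.4586, -0.0382, 0.022]], 'T': [[0.5683, -0.1049, 0.002], [0.5751, -0.0563, 0.002]], 'heel': [0.4545, -0.0626], 'tip': [0.5717, -0.0806], 'yaw': -0.1527, 'yawH': -0.1658, 'L': 0.1186}
[ 0.4506 -0.087   0.0212] [0.0002 0.0002]
[ 0.4584 -0.0377  0.019 ] [0.0001 0.0001]
[ 0.5666 -0.1048  0.0079] [0. 0.]
[ 0.5756 -0.0562  0.001 ] [0.0002 0.0002]
```

View pics/b2z.png

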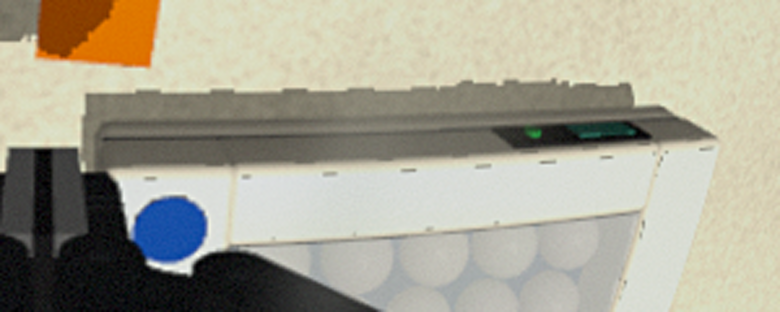

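The zoomed view shows the front top edge from about (389,244) to (549,234) in full-picture pixels, with the spot clear of the fingers. Next I'll press to feel it rock.

```bash
cat >> h.py <<'E'
def press(robot,xy,o,z0,fmax,zmin,step=.001,vel=.02):
    robot.dwell(.15);b=robot.get_state()["contact_force"].copy();z=z0;log=[]
    while z>zmin:
        z-=step;robot.line_to([xy[0],xy[1],z],o,vel=vel)
        s=robot.get_state();f=s["contact_force"]-b;log.append((round(z*1e3,1),round(s["tcp_pos"][2]*1e3,2),*np.round(f,2)))
        if f[2]>fmax:break
    return b,log
E
python3 - <<'E'
from h import *
from workcell import robot
b=load("b2_wrist.npz");e=plane(b,[[389.2,244.2],[549.2,233.8]],.074);print("edge yaw",np.arctan2(-(e[1]-e[0])[0],(e[1]-e[0])[1]),e.round(4))
xy=[.616,-.059];o=ori(-.063)
robot.line_to([*xy,.11],o,vel=.2);robot.line_to([*xy,.080],o,vel=.08)
b0,log=press(robot,xy,o,.080,8,.058)
for l in log:print(*l)
c=cam(robot,"wrist");cv2.imwrite("pics/c1.png",c["img"])
robot.dwell(.2);s=robot.get_state();print(s["t"],s["tcp_pos"],s["contact_force"]-b0)
E
```

```text
edge yaw -0.04871949375922805 [[ 0.5928 -0.035   0.074 ]
 [ 0.6023  0.1604  0.074 ]]
79.0 79.16 -0.68 -0.74 0.73
78.0 77.9 0.47 -1.01 -0.32
77.0 76.87 -0.77 0.54 0.44
76.0 75.88 -0.01 0.1 0.96
75.0 74.91 0.07 -0.24 0.46
74.0 74.03 -0.81 -0.37 1.41
73.0 73.05 -0.92 -0.22 1.22
72.0 71.98 -1.51 -0.3 2.57
71.0 70.93 -0.76 -1.07 1.02
70.0 69.93 -1.41 -1.06 1.4
69.0 68.91 -1.64 -1.04 2.49
68.0 67.91 -0.57 -0.7 2.02
67.0 66.91 -0.68 -0.56 1.59
66.0 65.92 -1.35 -0.64 1.14
65.0 64.91 -2.04 -0.84 0.96
64.0 63.93 -0.93 0.4 1.5
63.0 63.59 -2.42 -0.6 4.97
62.0 63.37 -3.31 -1.19 9.35
10.8333 [ 0.61602531 -0.05908544  0.06340835] [-3.82309528 -0.18899598  9.45139829]
```

The incubator rocked as expected. Contact came at z≈74 mm, force stayed at 1–2.5 N down to 64 mm, then rose sharply to 9 N. That puts the gap at about 10 mm. Next I'll line the wedge up with a flat-sided push from its right.

```bash
python3 - <<'E'
from h import *
from workcell import robot
a=-.055;o=ori(a)
robot.line_to([.616,-.059,.11],ori(-.063),vel=.12)
robot.move_pose([.501,-.13,.10],o)
robot.line_to([.501,-.13,.006],o,vel=.12)
robot.line_to([.5025,-.0905,.006],o,vel=.05);robot.dwell(.2)
s=robot.get_state();print(s["t"],s["tcp_pos"],s["contact_force"])
c=cam(robot,"wrist");cv2.imwrite("pics/d1.png",c["img"]);np.savez("d1_wrist.npz",**{k:v for k,v in c.items() if k!="fish"})
c=robot.camera("top");cv2.imwrite("pics/d1t.png",cv2.resize(c["img"][150:250,280:380],None,fx=5,fy=5));np.savez("d1_top.npz",**c)
E
```

```text
14.0583 [ 0.50238594 -0.09064257  0.00586429] [-0.25225959 -0.22994183  0.01211344]
```

View pics/d1.png

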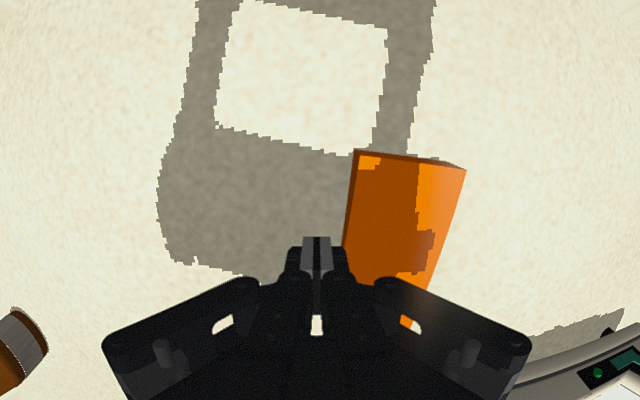

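Wrist view d1 shows the wedge heel's top corners at about (357,150) and (466,168). The wedge's left-in-picture side runs close beside the finger at (345,245).

```bash
cat > look.py <<'E'
from h import *
t=load("d1_top.npz")
def topw(t):
    q=cv2.boxPoints(cv2.minAreaRect(mask(t,"o",(310,170,370,260))));w=plane(t,q,.012);i=np.argsort(w[:,0]);H=w[i[:2]];T=w[i[2:]]
    d=T.mean(0)-H.mean(0);return H.mean(0)[:2],T.mean(0)[:2],np.arctan2(d[1],d[0])
if __name__=="__main__":
    print(topw(load("a_top.npz")),topw(t))
    d=load("d1_wrist.npz");H=plane(d,[[357,150],[466,168]],.022);v=H[1]-H[0];print(H.round(4),np.arctan2(-v[0],v[1]))
E
python3 look.py
```

```text
Traceback (most recent call last):
  File "look.py", line 7, in <module>
    print(topw(load("a_top.npz")),topw(t))
          ~~~~^^^^^^^^^^^^^^^^^^^
  File "look.py", line 4, in topw
    q=cv2.boxPoints(cv2.minAreaRect(mask(t,"o",(310,170,370,260))));w=plane(t,q,.012);i=np.argsort(w[:,0]);H=w[i[:2]];T=w[i[2:]]
                                    ~~~~^^^^^^^^^^^^^^^^^^^^^^^^^
  File "h.py", line 36, in mask
    cs,_=cv2.findContours(m,cv2.RETR_EXTERNAL,cv2.CHAIN_APPROX_NONE);ct=max(cs,key=cv2.contourArea)
                                                                        ~~~^^^^^^^^^^^^^^^^^^^^^^^^
ValueError: max() iterable argument is empty
```

View pics/d1t.png

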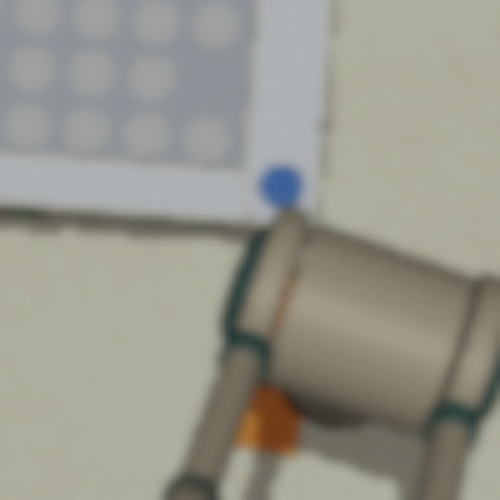

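The arm hides the wedge in the top view, so I'll use the heel corners from the wrist view.

```bash
python3 - <<'E'
from h import *
d=load("d1_wrist.npz");H=plane(d,[[357,150],[466,168]],.022);v=H[1]-H[0];print(H.round(4),np.hypot(*v[:2]),np.arctan2(-v[0],v[1]))
m=cv2.resize(d["img"][130:340,280:480],None,fx=3,fy=3,interpolation=2);m=np.clip(m.astype(float)*1.6,0,255).astype(np.uint8);cv2.imwrite("pics/d1z.png",m[:600])
E
```

```text
[[ 0.4489 -0.0713  0.022 ]
 [ 0.4582 -0.0215  0.022 ]] 0.050749347786069106 -0.1850513096047885
```

View pics/d1z.png

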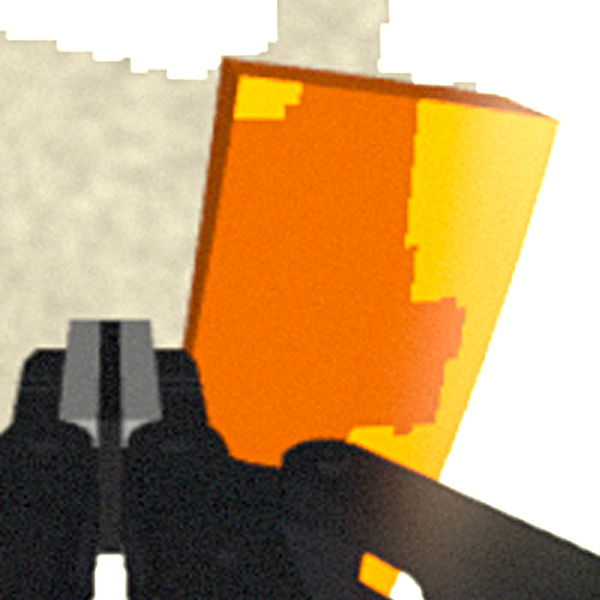

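```bash
python3 - <<'E'
from h import *
from workcell import robot
d=load("d1_wrist.npz");H=plane(d,[[359.3,155],[465,170.7]],.022);v=H[1]-H[0];print(H.round(4),H.mean(0),np.hypot(*v[:2]),np.arctan2(-v[0],v[1]))
a=-.055;o=ori(a,.3)
robot.line_to([.502,-.125,.006],ori(a),vel=.1)
robot.line_to([.502,-.125,.03],ori(a),vel=.1)
robot.line_to([.552,-.125,.030],o,vel=.1)
robot.line_to([.552,-.125,.005],o,vel=.1)
robot.line_to([.552,-.0975,.005],o,vel=.05);robot.dwell(.1)
s=robot.get_state();print(s["t"],s["tcp_pos"],s["contact_force"])
robot.line_to([.552,-.125,.005],o,vel=.1)
robot.line_to([.53,-.15,.12],ori(a),vel=.2)
robot.dwell(.1)
c=cam(robot,"wrist");cv2.imwrite("pics/e1.png",c["img"]);np.savez("e1_wrist.npz",**{k:v for k,v in c.items() if k!="fish"})
print(robot.get_state()["t"])
E
```

```text
[[ 0.451  -0.0705  0.022 ]
 [ 0.4594 -0.0219  0.022 ]] [ 0.45520671 -0.04618743  0.022     ] 0.049263072417039186 -0.17208655539785722
16.8917 [ 0.55216613 -0.09766367  0.00506478] [ 0.50159979 -0.56667992  0.63521581]
18.2167
```

View pics/e1.png

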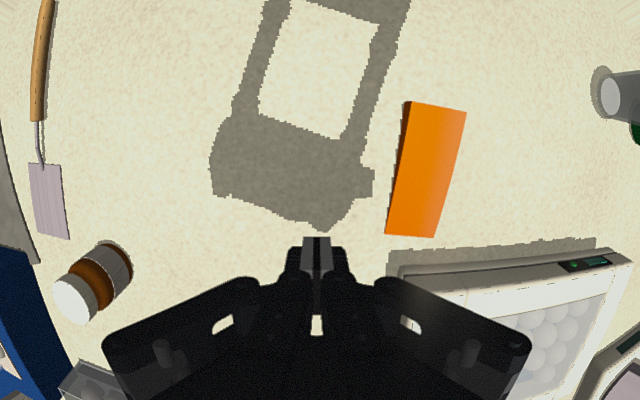

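In e1 the wedge's top face has heel corners at about (410,101) and (466,112), and tip corners at about (386,234) and (434,237).

```bash
sed -i 's/def mask(c,kind,roi=None):/def mask(c,kind,roi=None,v=60):/; s/(3,200,60)/(3,200,v)/; s/def wedge_pose(c,roi=None):/def wedge_pose(c,roi=None,v=60):/; s/quad(mask(c,"o",roi))/quad(mask(c,"o",roi,v))/' h.py
python3 - <<'E'
from h import *
c=load("e1_wrist.npz")
for v in(60,170,200):
    W=wedge_pose(c,(370,80,480,250),v);print(v,{k:np.round(x,4).tolist() for k,x in W.items()})
E
```

```text
60 {'q': [[405.0592, 100.1986], [458.1277, 110.1489], [384.3371, 233.2567], [433.2511, 237.0193]], 'H': [[0.4508, -0.0758, 0.022], [0.4581, -0.0295, 0.022]], 'T': [[0.5687, -0.0891, 0.002], [0.5765, -0.0403, 0.002]], 'heel': [0.4544, -0.0526], 'tip': [0.5726, -0.0647], 'yaw': -0.1023, 'yawH': -0.1558, 'L': 0.1188}
170 {'q': [[411.3352, 101.3754], [458.1277, 110.1489], [384.125, 233.2404], [433.2511, 237.0193]], 'H': [[0.4517, -0.0706, 0.022], [0.4581, -0.0295, 0.022]], 'T': [[0.5687, -0.0893, 0.002], [0.5765, -0.0403, 0.002]], 'heel': [0.4549, -0.05], 'tip': [0.5726, -0.0648], 'yaw': -0.1252, 'yawH': -0.1536, 'L': 0.1187}
200 {'q': [[411.5298, 101.4118], [458.1277, 110.1489], [384.5349, 233.2719], [433.2511, 237.0193]], 'H': [[0.4517, -0.0704, 0.022], [0.4581, -0.0295, 0.022]], 'T': [[0.5688, -0.0889, 0.002], [0.5765, -0.0403, 0.002]], 'heel': [0.4549, -0.0499], 'tip': [0.5727, -0.0646], 'yaw': -0.1242, 'yawH': -0.1535, 'L': 0.1187}
```

```bash
sed -i 's/(3,200,v)/(3,140,v)/' h.py
python3 - <<'E'
from h import *
from workcell import robot
c=load("e1_wrist.npz");W=wedge_pose(c,(370,80,480,250),170);print({k:np.round(x,4).tolist() for k,x in W.items()})
a=-.055;o=ori(a,.3)
robot.line_to([.552,-.125,.030],o,vel=.2)
robot.line_to([.552,-.115,.005],o,vel=.1)
robot.line_to([.552,-.089,.005],o,vel=.05);robot.dwell(.1)
s=robot.get_state();print(s["t"],s["tcp_pos"],s["contact_force"])
robot.line_to([.552,-.125,.005],o,vel=.1)
robot.line_to([.53,-.15,.12],ori(a),vel=.2)
robot.dwell(.1)
c=cam(robot,"wrist");cv2.imwrite("pics/e2.png",c["img"]);np.savez("e2_wrist.npz",**{k:v for k,v in c.items() if k!="fish"})
print(robot.get_state()["t"])
W=wedge_pose(c,(370,80,490,250),170);print({k:np.round(x,4).tolist() for k,x in W.items()})
E
```

```text
{'q': [[411.6445, 99.921], [469.5605, 112.7912], [383.7086, 233.3924], [433.4497, 237.5375]], 'H': [[0.4505, -0.0703, 0.022], [0.4599, -0.0185, 0.022]], 'T': [[0.5688, -0.0897, 0.002], [0.5771, -0.0401, 0.002]], 'heel': [0.4552, -0.0444], 'tip': [0.573, -0.0649], 'yaw': -0.1724, 'yawH': -0.1798, 'L': 0.1195}
20.075 [ 0.5520537  -0.08906532  0.00499434] [-0.23907316  0.05417684 -0.53527153]
21.4833
{'q': [[411.5547, 99.5925], [469.8895, 109.3149], [389.761, 233.4679], [439.4006, 235.6261]], 'H': [[0.4503, -0.0703, 0.022], [0.457, -0.0181, 0.022]], 'T': [[0.5693, -0.0839, 0.002], [0.5757, -0.0339, 0.002]], 'heel': [0.4537, -0.0442], 'tip': [0.5725, -0.0589], 'yaw': -0.123, 'yawH': -0.1284, 'L': 0.1198}
```

View pics/e2.png

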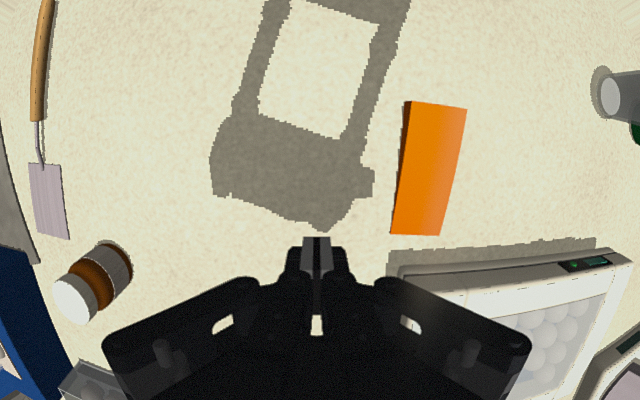

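```bash
python3 - <<'E'
from h import *
from workcell import robot
a=-.055;o=ori(a,.3)
robot.line_to([.552,-.125,.030],o,vel=.2)
robot.line_to([.552,-.108,.005],o,vel=.1)
robot.line_to([.552,-.083,.005],o,vel=.05);robot.dwell(.1)
robot.line_to([.552,-.12,.005],o,vel=.1)
robot.line_to([.53,-.14,.12],ori(a),vel=.2)
robot.line_to([.50,-.09,.15],ori(a),vel=.2)
robot.dwell(.1)
c=cam(robot,"wrist");cv2.imwrite("pics/e3.png",c["img"]);np.savez("e3_wrist.npz",**{k:v for k,v in c.items() if k!="fish"})
print(robot.get_state()["t"])
W=wedge_pose(c,(280,50,490,300),170);print({k:np.round(x,4).tolist() for k,x in W.items()})
E
```

```text
25.2417
{'q': [[360.9531, 135.0], [393.4375, 135.0], [323.5469, 249.0], [382.75, 249.0]], 'H': [[0.4522, -0.0496, 0.022], [0.4531, -0.0204, 0.022]], 'T': [[0.5678, -0.0876, 0.002], [0.5721, -0.0257, 0.002]], 'heel': [0.4527, -0.035], 'tip': [0.57, -0.0566], 'yaw': -0.1825, 'yawH': -0.029, 'L': 0.1193}
```

View pics/e3.png

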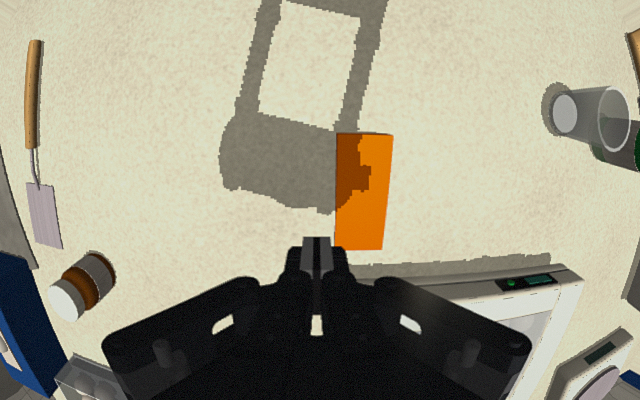

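In e3 the wedge is nearly square to the incubator. Its heel corners are at about (337,134) and (393,135), and its tip corners at about (334,249) and (383,249). Part of it is in shadow.

```bash
python3 - <<'E'
from h import *
c=load("e3_wrist.npz")
W=wedge_pose(c,(280,50,490,300),60);print({k:np.round(x,4).tolist() for k,x in W.items()})
H=plane(c,[[337,135],[393,136]],.022);T=plane(c,[[334.5,249.5],[383,249.5]],.002);print(H.round(4),T.round(4))
E
```

```text
{'q': [[336.3542, 133.0], [393.625, 133.0], [333.9102, 250.308], [382.7545, 248.9513]], 'H': [[0.4496, -0.0711, 0.022], [0.4513, -0.0202, 0.022]], 'T': [[0.57, -0.077, 0.002], [0.5721, -0.0257, 0.002]], 'heel': [0.4504, -0.0456], 'tip': [0.571, -0.0513], 'yaw': -0.0474, 'yawH': -0.0335, 'L': 0.1207}
[[ 0.4514 -0.0706  0.022 ]
 [ 0.454  -0.0208  0.022 ]] [[ 0.5691 -0.0764  0.002 ]
 [ 0.5728 -0.0254  0.002 ]]
```

```bash
python3 - <<'E'
from h import *
from workcell import robot
a=-.065;o=ori(a,.25)
robot.line_to([.41,-.043,.10],o,vel=.2)
robot.line_to([.41,-.043,.010],o,vel=.12)
robot.dwell(.15);b=robot.get_state()["contact_force"].copy()
robot.line_to([.475,-.0477,.010],o,vel=.06);robot.dwell(.1)
s=robot.get_state();print(s["t"],s["tcp_pos"],s["contact_force"]-b)
c=cam(robot,"wrist");cv2.imwrite("pics/f1.png",c["img"]);np.savez("f1_wrist.npz",**{k:v for k,v in c.items() if k!="fish"})
E
```

```text
28.3417 [ 0.47468002 -0.04766429  0.01001219] [0.1939005  0.25194492 1.24699227]
```

View pics/f1.png

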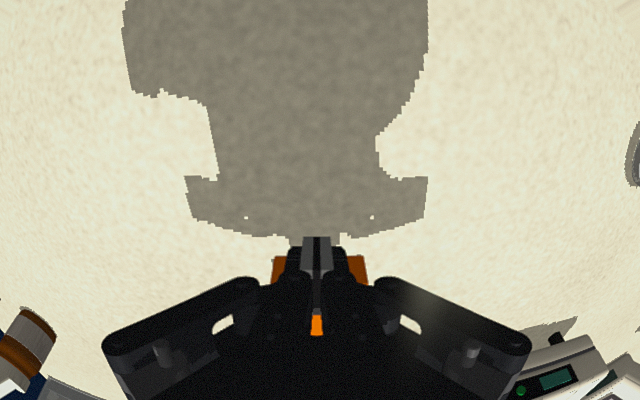

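In f1 the heel shows evenly on both sides of the finger, from x=271 to 369 at row ≈257, so the contact is square and centred. I'll check with the scene camera.

```bash
python3 - <<'E'
from h import *
from workcell import robot
c=robot.camera("scene");np.savez("f1_scene.npz",**c);cv2.imwrite("pics/f1s.png",cv2.resize(c["img"][170:260,270:390],None,fx=6,fy=6,interpolation=2))
c=robot.camera("top");np.savez("f1_top.npz",**c);cv2.imwrite("pics/f1t.png",cv2.resize(c["img"][150:250,280:400],None,fx=6,fy=6,interpolation=2))
E
```

```text
(no output)
```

View pics/f1s.png

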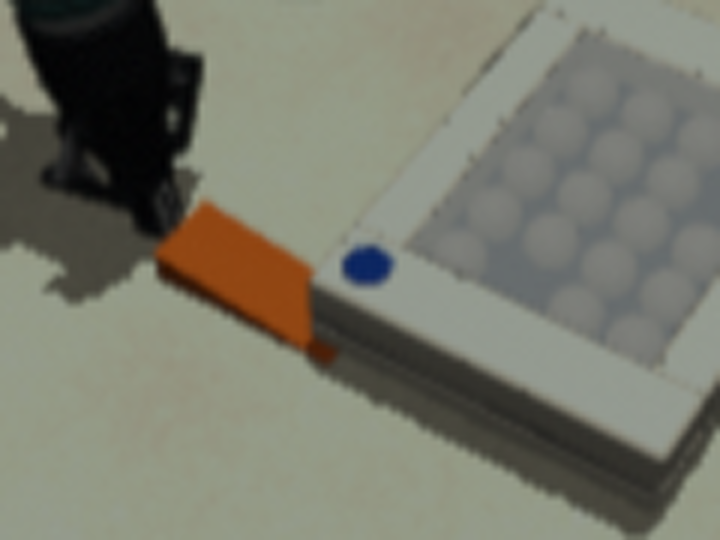

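View pics/f1t.png

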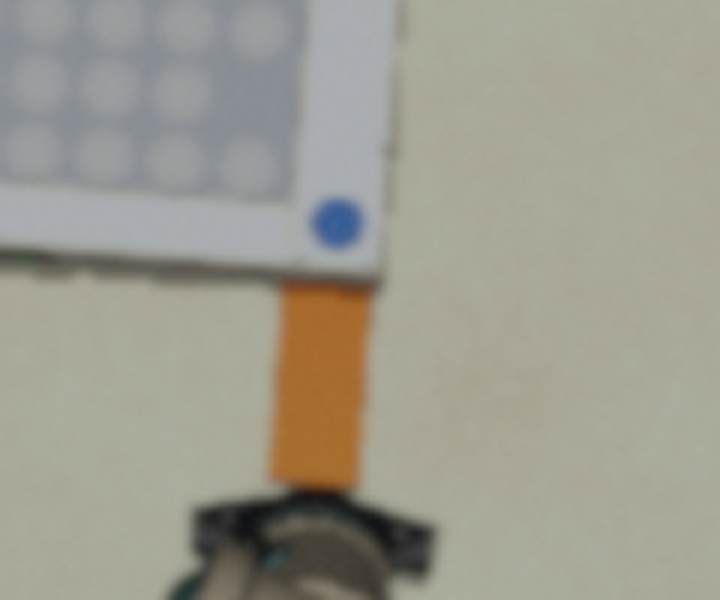

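The top view shows the wedge square and just entering under the corner, a few mm left of the spot's line. I'll go on in small steps, watching the force and heading slightly right.

```bash
python3 - <<'E'
from h import *
from workcell import robot
a=-.065;o=ori(a,.25)
p0=robot.get_state()["tcp_pos"];y=lambda x:-.0477-.08*(x-.475)
robot.line_to([.515,y(.515),.010],o,vel=.06);robot.dwell(.1)
fs=[]
for _ in range(4):robot.dwell(.03);fs.append(robot.get_state()["contact_force"])
b=np.mean(fs,0);print("base",b)
x=.515
while x<.545:
    x+=.001;robot.line_to([x,y(x),.010],o,vel=.03)
    fs=[]
    for _ in range(4):fs.append(robot.get_state()["contact_force"]);robot.dwell(.02)
    f=np.mean(fs,0)-b;print(round(x,4),robot.get_state()["tcp_pos"].round(4)[:2],f.round(2))
    if f[0]<-2.5:break
print(robot.get_state()["t"])
c=robot.camera("top");cv2.imwrite("pics/g1t.png",cv2.resize(c["img"][150:250,280:400],None,fx=6,fy=6,interpolation=2))
E
```

```text
base [ 0.32778373 -0.14342143 -0.05757068]
0.516 [ 0.516 -0.051] [-0.43 -0.05 -0.06]
0.517 [ 0.517  -0.0511] [-0.33  0.34  0.26]
0.518 [ 0.518  -0.0511] [-0.59  0.5  -0.32]
0.519 [ 0.5191 -0.0512] [-0.57  0.13 -0.06]
0.52 [ 0.5201 -0.0513] [-0.71  0.33  0.2 ]
0.521 [ 0.5211 -0.0514] [-0.38 -0.    0.03]
0.522 [ 0.5221 -0.0515] [-0.47  0.24 -0.05]
0.523 [ 0.5231 -0.0516] [-0.48  0.02  0.35]
0.524 [ 0.5241 -0.0516] [-0.59  0.14  0.09]
0.525 [ 0.5251 -0.0518] [-0.81  0.32 -0.5 ]
0.526 [ 0.5261 -0.0518] [-0.4   0.25  0.13]
0.527 [ 0.5271 -0.0519] [-0.42 -0.25  0.31]
0.528 [ 0.5281 -0.052 ] [-0.59  0.15 -0.19]
0.529 [ 0.5291 -0.052 ] [-0.41  0.29 -0.39]
0.53 [ 0.5301 -0.0521] [-0.49  0.28  0.06]
0.531 [ 0.5311 -0.0522] [-0.24  0.23 -0.53]
0.532 [ 0.5321 -0.0523] [-0.36  0.4  -0.07]
0.533 [ 0.5331 -0.0524] [-0.45  0.18  0.19]
0.534 [ 0.5341 -0.0525] [-0.36  0.18  0.26]
0.535 [ 0.5351 -0.0525] [-0.46  0.4  -0.48]
0.536 [ 0.5361 -0.0526] [-0.8   0.31  0.17]
0.537 [ 0.5371 -0.0527] [-0.6   0.33  0.15]
0.538 [ 0.5381 -0.0528] [-0.25  0.44  0.24]
0.539 [ 0.5391 -0.0528] [-0.25  0.08 -0.23]
0.54 [ 0.54   -0.0529] [-0.95  0.46  0.02]
0.541 [ 0.5405 -0.0528] [-2.52  0.41  1.47]
37.775
```

View pics/g1t.png

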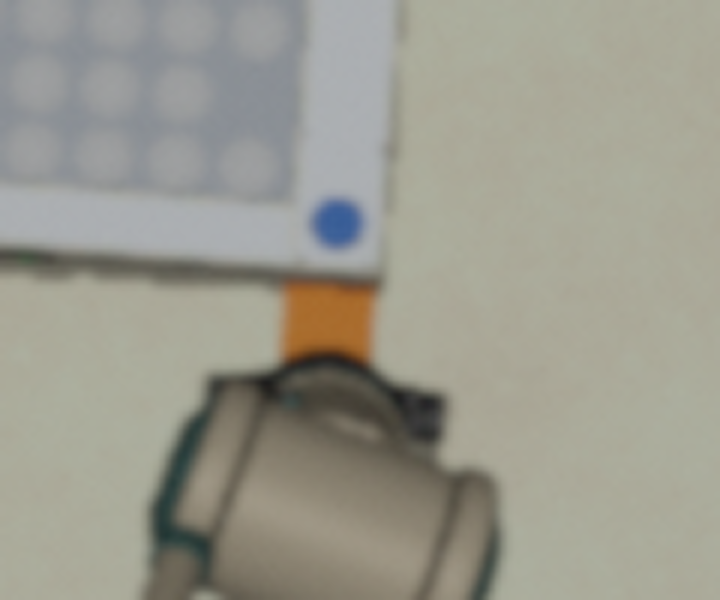

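```bash
python3 - <<'E'
from h import *
from workcell import robot
a=-.065;o=ori(a,.25);b=np.array([.33,-.14,-.06])
y=lambda x:-.0477-.08*(x-.475)
x=.541
while x<.5445:
    x+=.0005;robot.line_to([x,y(x),.010],o,vel=.03)
    fs=[]
    for _ in range(4):fs.append(robot.get_state()["contact_force"]);robot.dwell(.02)
    f=np.mean(fs,0)-b;print(round(x,4),robot.get_state()["tcp_pos"].round(4),f.round(2))
    if f[0]<-4.5:break
robot.line_to([.50,y(.50),.012],o,vel=.1)
robot.line_to([.49,-.05,.12],o,vel=.2)
xy=[.616,-.059];o2=ori(a)
robot.line_to([*xy,.11],o2,vel=.2)
robot.dwell(.1);c=robot.camera("top");cv2.imwrite("pics/h1t.png",cv2.resize(c["img"][150:250,280:400],None,fx=6,fy=6,interpolation=2))
c=robot.camera("scene");np.savez("h1_scene.npz",**c);cv2.imwrite("pics/h1s.png",cv2.resize(c["img"][170:260,270:390],None,fx=6,fy=6,interpolation=2))
robot.line_to([*xy,.079],o2,vel=.1)
b0,log=press(robot,xy,o2,.079,12,.068)
for l in log:print(*l)
print(robot.get_state()["t"])
E
```

```text
0.5415 [ 0.5408 -0.0528  0.0098] [-4.76  0.65  2.81]
78.0 78.26 -0.17 -0.12 0.72
77.0 76.91 -1.01 0.33 1.41
76.0 75.89 0.12 0.58 1.06
75.0 74.9 0.43 0.35 0.97
74.0 74.1 0.65 0.98 1.13
73.0 73.98 -0.74 0.74 6.47
72.0 73.83 -2.63 1.17 8.97
71.0 73.72 -3.87 0.98 14.74
42.9917
```

View pics/h1s.png

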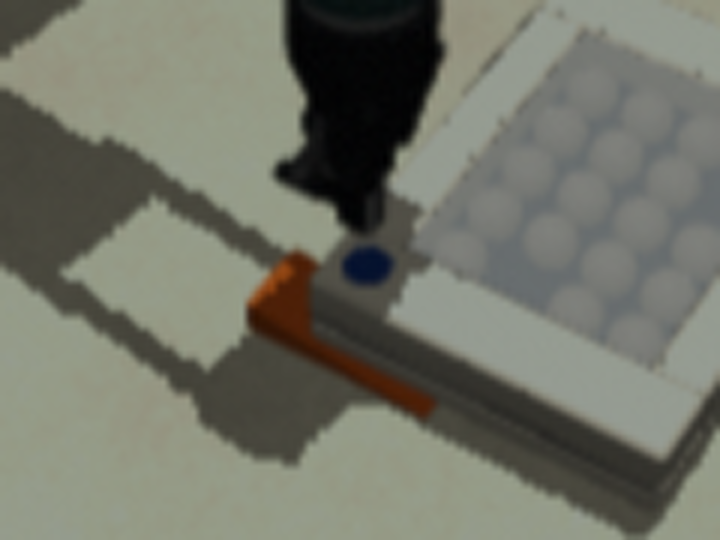

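The firm press reached 14.7 N, contact was again at 74 mm, and the spot gave only about 0.4 mm, so it no longer rocks. I'll release, check that nothing slipped, and retreat.

```bash
python3 - <<'E'
from h import *
from workcell import robot
o2=ori(-.065)
robot.dwell(.3);s=robot.get_state();print(s["tcp_pos"],s["contact_force"])
robot.line_to([.616,-.059,.12],o2,vel=.12)
robot.line_to([.54,-.10,.19],ori(-.063),vel=.2);robot.dwell(.2)
c=cam(robot,"wrist");cv2.imwrite("pics/i1.png",c["img"]);pb=cen(mask(c,"b",(340,245,390,290)));print("spot",plane(c,pb,.074))
robot.move_pose([.42,-.10,.30],o2);robot.dwell(.2)
c=robot.camera("scene");np.savez("i1_scene.npz",**c);cv2.imwrite("pics/i1s.png",cv2.resize(c["img"][170:260,270:390],None,fx=6,fy=6,interpolation=2))
t=cam(robot,"top");bt,_,at=blob(t,"b",(320,175,350,200));print("top spot",bt);cv2.imwrite("pics/i1t.png",cv2.resize(t["img"][150:250,280:400],None,fx=6,fy=6,interpolation=2))
print(robot.get_state()["t"])
E
```

```text
[ 0.61611613 -0.05910956  0.07371892] [-3.28511109  0.70830409 14.70964717]
spot [[ 0.61653074 -0.0578119   0.074     ]]
top spot [335.875  186.6875]
45.8
```

View pics/i1.png

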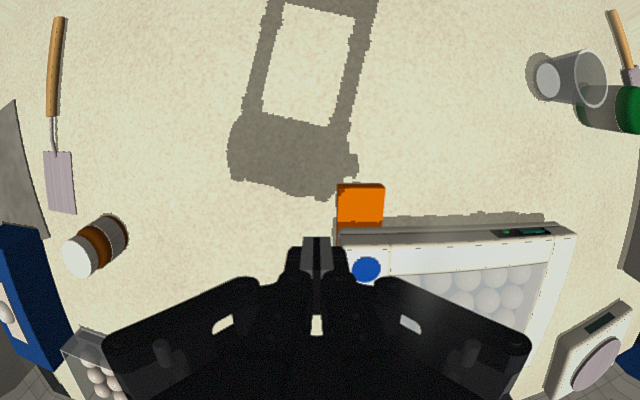

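View pics/i1s.png

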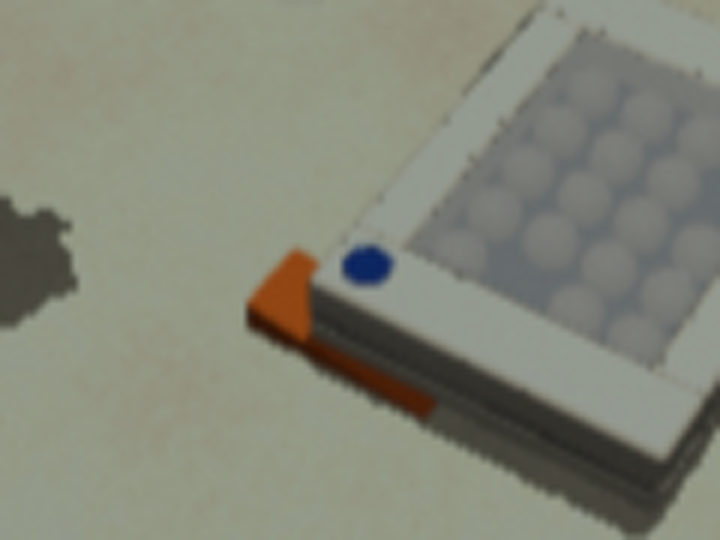

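The wedge is unchanged after the press, with its heel at (248,310) in the zoomed scene view, the same as before. The incubator hasn't moved: the spot is within 1 mm, and the top-view pixel is the same. The fingers are clear, so I'm handing it in.

```bash
python3 - <<'E'
from workcell import robot
robot.job_done()
E
```

```text
the job is handed in; nothing more can be done
```

The wedge is in place under the short foot, the incubator stands level and no longer rocks, and I handed the job in at about 46 s of the 67 s allowed.

- **First press:** the blue spot sank from about 74 mm to 64 mm at 1–2.5 N, then stopped hard at 9 N. That put the gap under the foot at about 10 mm.
- **Wedge:** I squared it up with four light pushes on its right side. The first of these left it about as askew as before, and pushes near the thin end fixed that. I then pushed the heel thin end first until the force reached about 4.8 N.
- **Final press:** at 14.7 N the spot was at 74 mm again and gave only about 0.4 mm, much of it probably flex in the arm.
- **Last pictures:** the wedge had not moved after that press, and the spot was within about 1 mm of where it started. The jar, spatula and beaker looked untouched, and the arm was clear of everything.

**Checks that disagreed or were missing:**
- Triangulating the spot's height gave 76–79 mm against the stated 74 mm, but both presses touched at about 74 mm.
- The foot may sit a few millimetres off the wedge's centre line, well inside its 25 mm half-width.
- I judged level from the press contact height, not from a separate tilt measurement.

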